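# Line up the wing fastener and hold the gearbox cover down

### The job

Close up the small open gearbox: turn the wing of its quarter-turn fastener until it points straight across the box, the way the slot in the loose cover will lie, then take the cover by its handle, lower it squarely over the box so that the wing comes up through the slot, and push it down against the rubber seal until it sits flush on the metal rim. Finish while still holding the cover pressed down with the gripper, so that a colleague can lock the wing; do not let go, and leave the other things on the bench where they are.

Things in the scene. Friction and masses are not known exactly. Their poses are not given: they have to be found in the camera images.
- gearbox: grey cast gearbox fixed to the bench, 180 (x) x 130 (y) x 60 mm high, 14 mm feet at its long sides, shaft stub on its -x side. Origin: centre of its underside; x along its length. Open top (130 x 80 mm), flat metal rim 25 mm wide at 60 mm height. The wing fastener's upright axis is at x = +50, y = 0 mm, on a bridge across the opening
- wing (a joint): quarter-turn fastener, rad, counter-clockwise from above; stiff (0.08 N m), stays where left; stops at -0.2 and 2.2. At 0 the wing's length lies along the gearbox's x (locked); at 1.571 along the gearbox's y, straight across, as the cover's slot will lie. Starts between 0.15 and 0.8
- wing_mid (a point): centre of the fastener's steel wing: upright blade 36 mm long (own x) x 8 mm thick (own y) x 24 mm high, on an 8 mm round post. Its centre is 79 mm above the bench (19 mm above the rim); the blade spans 7 to 31 mm above the rim
- seal (a joint): compression in m of the black rubber seal ring (150 x 100 mm outside, 8 mm wide) that stands 6 mm proud of the metal rim: 0 free, 0.006 level with the rim (cover flush on metal). It is springy, 1.8 N/mm; getting from free to flush takes about 12 N in all, of which the cover's own weight gives 2 to 4 N
- cover_grip (a point): centre of the cover's handle, a straight square bar along the cover's x, 76 mm long, 14 mm thick, 14 mm high, over the plate's middle on two posts at x = +-30 mm; 31 mm above the plate's underside (bar from 24 to 38). Axes: z up, +x towards the slot end. With the cover flush it is 91 mm above the bench over the gearbox's centre, cover x along gearbox x
- cover_slot (a point): centre of the cover's only slot, a through opening 18 mm (x) by 50 mm (y), at x = +50 mm of the cover. The wing passes through it only when turned to lie along the slot
- cover: loose cover, aluminium plate 164 (x) x 114 (y) x 5 mm, about 0.3 kg, lying flat on the bench with its handle up; origin at the centre of the plate's underside
- sleeve: plain bronze valve sleeve, upright tube 48 mm across, 70 mm tall; bystander, origin at its underside's centre or thereabouts
- spool_a: hardened steel spool, upright, 28 mm across, 75 mm tall, with two waists; bystander, origin at its underside's centre or thereabouts
- spool_b: hardened steel spool, same as the other; bystander, origin at its underside's centre or thereabouts
- lap_plug: black cast-iron lap plug, 44 mm across, 64 mm tall, with a narrower neck on top; bystander, origin at its underside's centre or thereabouts
- nylon_block: yellow nylon pressing block, 60 x 45 x 35 mm; bystander, origin at its underside's centre or thereabouts
- spanner: steel spanner lying flat; bystander, origin at its underside's centre or thereabouts
- collar: low steel collar, 40 mm across, 16 mm tall; bystander, origin at its underside's centre or thereabouts
There are look-alikes about, which are no part of the job. Leave any green look-alike of the cover alone.

How it is judged:
By the outcome, as a careful person would: the job done as asked, in the order asked, and still so for the second after the job is handed in, while the arm keeps its last pose, push and grip.
It also fails if it takes over 59 s, if anything falls off the work surface, if the arm or the gripper's body presses on something with over 40 N, if the wrist force passes 120 N, or if a joint passes its speed limit or range.

### The arm

A 6-joint arm with a two-finger parallel gripper is mounted at the origin on the work surface. World frame = base frame: x ahead of the robot, y to its left, z up, the work surface at z = 0. Lengths are in mm, angles in rad, forces in N, time in s.
With the tool pointing down it reaches from about 375 to 750 mm from the base axis. Payload 9 kg.
Tool frame: the origin (TCP) lies on the centre line of the jaws, within the pads' length; the fingertips stand tcp_to_tips ahead of it and the grasp point (between the pads) lies 5 mm behind it (tcp_to_tips is the distance from the TCP to the fingertips, in mm); z points along the fingers, y is the direction in which the jaws open and shut (so a half turn about z gives the same grasp; the last joint's range is limited). The gripper opens to 85 mm and grips with 20 to 120 N. Pads are 22 mm wide; open, the fingers measure 114 mm over their backs; the gripper's body (76 mm by 85 mm) begins 54 mm behind the grasp point. The pads swing forward as they close: fully open they stand 13 mm farther back than shut.
Start: joints at [-1.41, 0.104, 0.097, 1.564, 0, 1.353], TCP at [221.895, -557.492, 245.331] pointing down, gripper open.
Joint ranges: [-2.99, 2.99], [-0.84, 1.86], [-1.1, 1.16], [-1.84, 2.11], [-1.51, 1.56], [-3.14, 3.14]. Speed limits (rad/s): [2.22, 2.22, 2.57, 3.14, 3.14, 3.14].

### API

Orientations are given as a rotation vector (axis times angle).
In Python, from rig import * gives the robot as it stands. The module is installed in compiled form; this text tells all that it offers.
- The arm moves only by the tool apply_moves, never from a script. Its argument "commands" is a list that holds one entry, the list of rows, each a list of 5 numbers: the shift along the world's x, y, z in m, then the turn about the world's z in degrees, then the finger opening in m, from 0 to 0.0854. A call has 1 to 5 rows; each row is the pose to reach, as a shift and turn from the pose commanded when the call began; what a row does not reach only later rows make up. A row lasts 1/12 s, in which the tool goes at most 41.7 mm and 7.16 degrees, less where a joint would pass 70% of its speed; a pose out of reach is approached as far as the arm can. A call with a gripper value outside its range is refused whole. The fingers move at their own pace and stop on an object; "newtons" is the grip in N (left out, the last holds). Time passes only in rows, so rows that repeat a pose let the fingers close. It gives the time, the measured TCP pose, the force and the opening at its end, in the units of the state.
- get_state(): the state, without advancing time (a new reading comes with each control period).
- get_image(name): name is "scene" or "top" or "wrist"; returns the picture (480x640x3 uint8, blue, green, red); there is no depth.
- get_calibration(name): a dict with "fx", "fy", "cx", "cy" (pixels), "D" ([k1, k2, p1, p2, k3] as OpenCV has them; the pictures are not rectified), "world_to_cam" (4x4, takes a point from world to camera coordinates). Camera axes: x right, y up, looking along -z (the intrinsics and any distortion apply to the point x, -y, -z); pixel columns grow to the right and rows downward; lengths in mm; the calibration is good to about 2 mm. A picture is of the moment at which its call begins: read the wrist's pose just before it. get_calibration takes no time and is no camera call; for the wrist camera it gives the pose at the moment of the call.
- hand_in(): hands the job in, once; it reports no verdict.
The state is a dict: "time": time; "joint_positions": joint angles; "qvel": joint speeds; "tau": joint torques, N m; "position": TCP position; "tcp_rot": TCP orientation; "ft_force": force on the tool from outside, world axes, zero at the start; "torque": the same for the moment, N m; "finger_gap": finger opening in mm.
Only numpy, scipy, OpenCV 4.12 (cv2) and the standard library are available. Lean on these libraries where they do the work, as an engineer would, in place of code of your own. Each camera call takes 0.05 s, during which the arm holds its last target.

## Working session

There is one attempt and no reset: what is moved stays moved. The work goes in short steps, Python scripts to look and compute and a tool call to move; the robot and the scene stay as the last step left them, time stands still between calls to the robot, and variables do not carry over. Pictures are saved under pics/ and viewed, and the job is handed in when it is done.

Besides the shell and the picture viewer there is one more tool, called after "Emit:" by a JSON object that holds its "op" and its "data", one argument or row to a line. apply_moves: Moves the arm, as the interface text tells. Its arguments: {"type":"object","properties":{"commands":{"type":"array"},"newtons":{"type":"number"}},"required":["commands"]}

```bash
mkdir -p pics
cat > h.py <<'E'
from rig import *
import numpy as np, cv2
def calib(n):
    c=get_calibration(n); K=np.array([[c['fx'],0,c['cx']],[0,c['fy'],c['cy']],[0,0,1.]]); return K,np.array(c['D'],float),np.array(c['world_to_cam'],float)
def ray(cal,px):
    K,D,T=cal
    u=cv2.undistortPoints(np.array([[px]],float),K,D)[0,0]
    d=np.array([u[0],-u[1],-1.]); R=T[:3,:3]
    return -R.T@T[:3,3], R.T@d
def onz(cal,px,z):
    o,d=ray(cal,px); return o+d*(z-o[2])/d[2]
def proj(cal,P):
    K,D,T=cal
    P=np.atleast_2d(np.array(P,float)); c=(T[:3,:3]@P.T).T+T[:3,3]
    c=c*[1,-1,-1]
    return cv2.projectPoints(c.reshape(-1,1,3),np.zeros(3),np.zeros(3),K,D)[0][:,0]
def crop(im,x0,y0,x1,y1,s,name):
    cv2.imwrite('pics/'+name,cv2.resize(im[y0:y1,x0:x1],None,fx=s,fy=s,interpolation=cv2.INTER_CUBIC))
E
python3 - <<'E'
from h import *
s=get_state(); print(s)
for n in ['scene','top','wrist']:
    cv2.imwrite(f'pics/{n}0.png',get_image(n)); c=get_calibration(n); print(n,c)
E
```

```text
{'time': 0.0, 'joint_positions': array([-1.40971830e+00,  1.04695262e-01,  9.64562094e-02,  1.56385933e+00,
        1.53721874e-05,  1.35311370e+00]), 'qvel': array([ 1.35778028e-03, -1.33050442e-03, -9.91206011e-04, -6.90078561e-04,
        1.14598851e-05,  8.25584398e-04]), 'tau': array([ 1.55560549e-03, -5.56942713e+01,  5.03640747e+01,  1.72721810e-02,
       -1.72219338e-04, -4.53680144e-06]), 'position': array([ 221.83484731, -557.1606142 ,  244.51746857]), 'tcp_rot': array([-3.08414652e+00, -5.91160922e-01, -8.19810963e-05]), 'ft_force': array([-0.45125202,  0.33643205, -0.63865577]), 'torque': array([0.02937123, 0.00285591, 0.00173421]), 'finger_gap': 85.11321545730924}
scene {'fx': 481.0273098863501, 'fy': 481.0273098863501, 'cx': 312.019274306386, 'cy': 247.85903328528593, 'D': array([-0.00552948,  0.        ,  0.        ,  0.        ,  0.        ]), 'world_to_cam': array([[ 8.78106520e-01,  4.78401547e-01, -7.80377759e-03,
        -4.39021716e+02],
       [-3.72706682e-01,  6.94149030e-01,  6.15830215e-01,
         1.39606175e+02],
       [ 3.00031112e-01, -5.37856007e-01,
[... 515 characters left out ...]
e-01,  2.10558802e-03,  9.79980829e-01,
        -1.46373201e+03],
       [ 0.00000000e+00,  0.00000000e+00,  0.00000000e+00,
         1.00000000e+00]])}
wrist {'fx': 337.59008545928543, 'fy': 337.59008545928543, 'cx': 317.70301199081496, 'cy': 239.35159825722613, 'D': array([-0.03503107,  0.        ,  0.        ,  0.        ,  0.        ]), 'world_to_cam': array([[ 3.71086136e-01, -9.28598445e-01,  9.21221926e-05,
        -6.00971388e+02],
       [ 8.83994438e-01,  3.53231120e-01, -3.06237831e-01,
         4.04633630e+01],
       [ 2.84339433e-01,  1.13722049e-01,  9.51955032e-01,
        -3.79518588e+02],
       [ 0.00000000e+00,  0.00000000e+00,  0.00000000e+00,
         1.00000000e+00]])}
```

View pics/scene0.png

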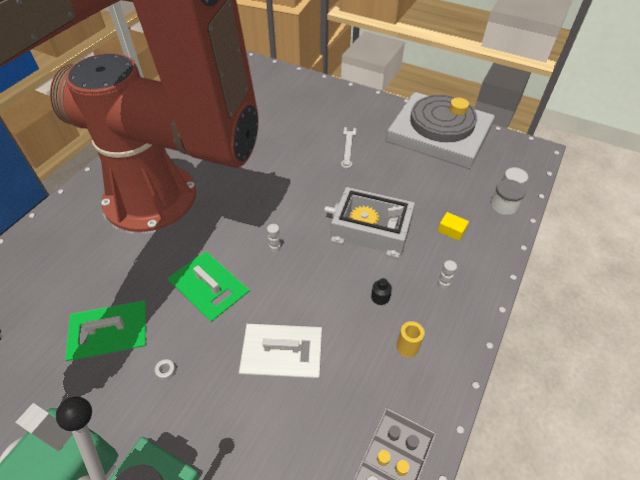

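View pics/top0.png

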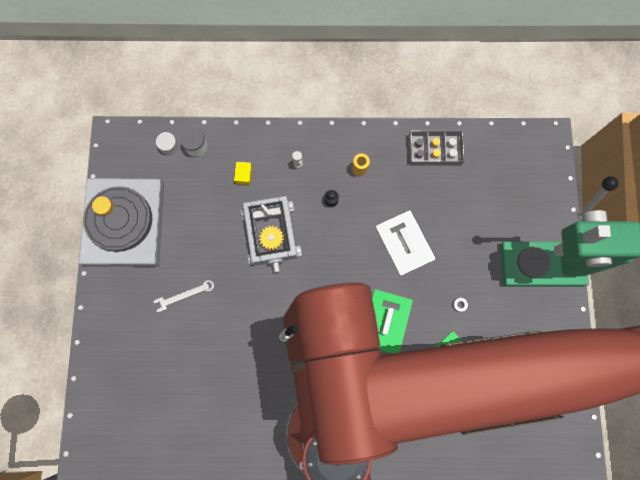

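View pics/wrist0.png

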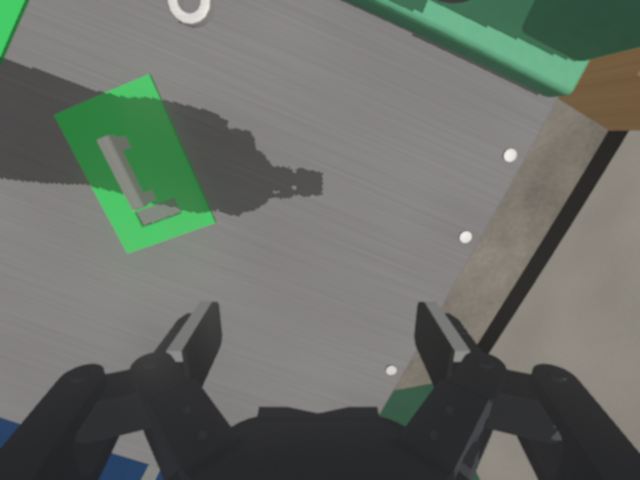

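Run:
```python
from h import *
t=cv2.imread('pics/top0.png'); s=cv2.imread('pics/scene0.png')
a=cv2.resize(t[180:280,230:310],None,fx=5,fy=5,interpolation=cv2.INTER_CUBIC)
b=cv2.resize(t[200:280,365:445],None,fx=5,fy=6.25,interpolation=cv2.INTER_CUBIC)
cv2.imwrite('pics/ct.png',np.hstack([a,b]))
a=cv2.resize(s[180:260,320:420],None,fx=4,fy=4,interpolation=cv2.INTER_CUBIC)
b=cv2.resize(s[310:390,230:330],None,fx=4,fy=4,interpolation=cv2.INTER_CUBIC)
cv2.imwrite('pics/cs.png',np.hstack([a,b]))
```

```text
(no output)
```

View pics/ct.png

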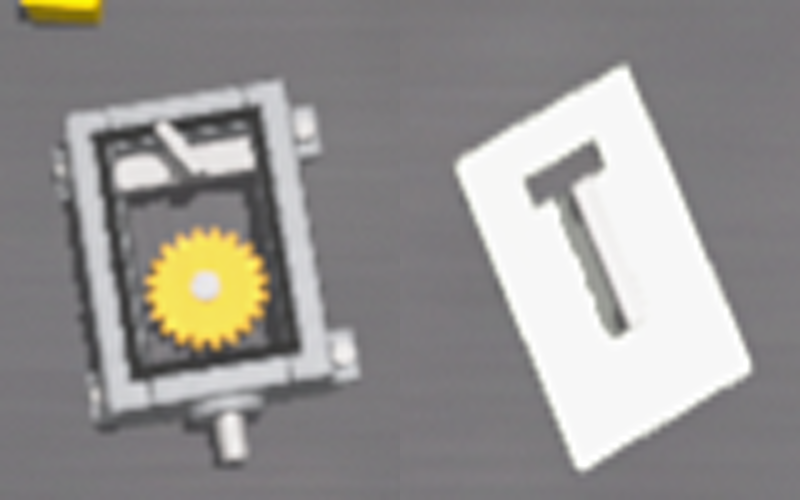

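View pics/cs.png

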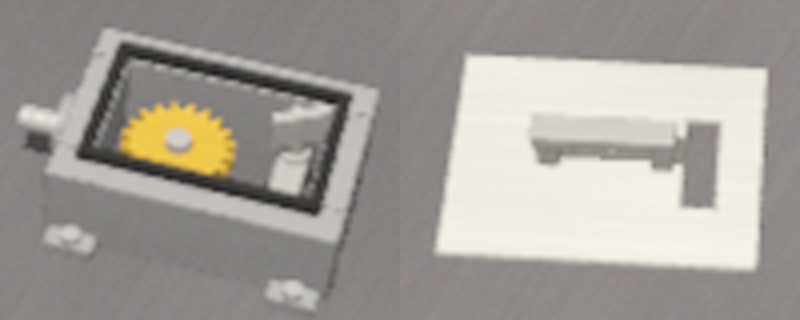

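```bash
cat >> h.py <<'E'
from scipy.optimize import least_squares
def fit(obs,x0):
    # obs: list of (cal, local pts Nx3, px Nx2); pose x,y,yaw
    def res(p):
        c,s=np.cos(p[2]),np.sin(p[2]); R=np.array([[c,-s,0],[s,c,0],[0,0,1]]); r=[]
        for cal,L,px in obs:
            r.append((proj(cal,(R@np.array(L,float).T).T+[p[0],p[1],0])-np.array(px)).ravel())
        return np.concatenate(r)
    q=least_squares(res,x0,x_scale=[1,1,.01]); return q.x,res(q.x)
E
python3 - <<'E'
from h import *
t=calib('top'); s=calib('scene')
px=[(243.6,203),(286,196.6),(295.6,255.6),(251,262.4)]
for p in px: print(onz(t,p,60).round(1))
print(onz(t,(250,0),60))
L=[(90,65,60),(90,-65,60),(-90,-65,60),(-90,65,60)]
# scene: crop 4x offset 320,180: near-left, near right, far right, far left
sp=[(320+50/4,180+172/4),(320+330/4,180+215/4),(320+376/4,180+90/4),(320+108/4,180+30/4)]
for p in sp: print('s',onz(s,p,60).round(1))
print(fit([(t,L,px)],[600,100,0.1]))
L5=[(82,57,5),(82,-57,5),(-82,-57,5),(-82,57,5)]
pc=[(376.4,225.9),(410.6,210.4),(435,259.2),(401.4,275.2)]
for p in pc: print('c',onz(t,p,5).round(1))
print(fit([(t,L5,pc)],[600,-100,0.4]))
sc=[(230+(465-400)/4,310+53/4),(230+(767-400)/4,310+68/4),(230+(757-400)/4,310+269/4),(230+(436-400)/4,310+253/4)]
for p in sc: print('cs',onz(s,p,5).round(1))
# wing ends in top crop: z ~ 91
print('wing',onz(t,(230+162/5,180+128/5),91),onz(t,(230+197/5,180+175/5),91))
E
```

```text
[648.  259.6  60. ]
[667.8 136.   60. ]
[491.7 106.   60. ]
[471.7 233.1  60. ]
[1313.60069497  258.48065456   60.        ]
s [501.5 101.2  60. ]
s [662.5 149.4  60. ]
s [649.7 257.3  60. ]
s [479.5 225.9  60. ]
(array([5.69856389e+02, 1.83689085e+02, 1.58479730e-01]), array([-0.84448553, -0.16916256,  0.79872231, -0.38752762,  0.24437888,
        0.17254532, -0.19484006,  0.34072882]))
c [ 593.8 -133.5    5. ]
c [ 642.2 -237.8    5. ]
c [ 492.3 -305.2    5. ]
c [ 444.1 -204.2    5. ]
(array([ 5.43069166e+02, -2.20193856e+02,  4.35025628e-01]), array([ 0.15486933,  0.11043001, -0.1535296 ,  0.24633682,  0.40216342,
       -0.14343926, -0.40213395, -0.20227151]))
cs [ 446.8 -203.7    5. ]
cs [ 596.8 -133.3    5. ]
cs [ 646.  -237.2    5. ]
cs [ 497.6 -307.7    5. ]
wing [631.15717854 201.05564257  91.        ] [603.4155372  180.48962617  91.        ]
```

Run:
```python
from h import *
import rig; print([n for n in dir(rig) if not n.startswith('__')])
for n in ['tcp_to_tips','TCP_TO_TIPS']: print(getattr(rig,n,None))
K,D,T=calib('wrist'); print(-T[:3,:3].T@T[:3,3], get_state()['position'], T[:3,:3].T@[0,0,-1])
from scipy.spatial.transform import Rotation as R
print(R.from_rotvec(get_state()['tcp_rot']).as_matrix().round(3))
```

```text
['IKError', 'get_calibration', 'get_image', 'get_state', 'hand_in', 'tcp_to_tips']
14.0
None
[ 295.15486241 -529.19438413  373.73140449] [ 221.85915179 -557.22189233  244.70342158] [-0.28433943 -0.11372205 -0.95195503]
[[ 0.929  0.37  -0.   ]
 [ 0.37  -0.929  0.001]
 [ 0.    -0.001 -1.   ]]
```

Emit:
{"op": "apply_moves", "data": {
  "commands": [
    [[0.018,0.035,0,7,0.085],[0.036,0.07,0,14,0.085],[0.054,0.105,0,21,0.085],[0.072,0.14,0,28,0.085],[0.09,0.175,0,35,0.085]]
  ]
}}

```text
time: 0.57
position: [312.2, -380.7, 245.0]
tcp_rot: [-2.76, -1.499, -0.0]
ft_force: [0.8, -0.3, 0.6]
finger_gap: 84.9
```

Emit:
{"op": "apply_moves", "data": {
  "commands": [
    [[0.018,0.035,0,7,0.085],[0.036,0.07,0,14,0.085],[0.054,0.105,0,21,0.085],[0.072,0.14,0,28,0.085],[0.09,0.175,0,35,0.085]]
  ]
}}

```text
time: 0.98
position: [402.3, -205.7, 245.3]
tcp_rot: [2.182, 2.26, 0.0]
ft_force: [0.9, 0.3, -0.3]
finger_gap: 85.3
```

Emit:
{"op": "apply_moves", "data": {
  "commands": [
    [[0.018,0.035,0,7,0.085],[0.036,0.07,0,14,0.085],[0.054,0.105,0,21,0.085],[0.072,0.14,0,28,0.085],[0.09,0.175,0,35,0.085]]
  ]
}}

```text
time: 1.4
position: [492.3, -30.4, 245.3]
tcp_rot: [1.4, 2.812, 0.0]
ft_force: [0.8, -1.6, -0.8]
finger_gap: 85.4
```

Emit:
{"op": "apply_moves", "data": {
  "commands": [
    [[0.018,0.035,0,7,0.085],[0.036,0.07,0,14,0.085],[0.054,0.105,0,21,0.085],[0.072,0.14,0,28,0.085],[0.09,0.175,0,35,0.085]]
  ]
}}

```text
time: 1.82
position: [582.3, 144.6, 245.0]
tcp_rot: [-0.49, -3.103, 0.0]
ft_force: [0.9, -0.4, 0.8]
finger_gap: 84.6
```

Emit:
{"op": "apply_moves", "data": {
  "commands": [
    [[0.008,0.015,0,7,0.085],[0.008,0.03,0,14,0.085],[0.008,0.043,0,21,0.085],[0.008,0.043,0,28,0.085],[0.008,0.043,0,35,0.085]]
  ]
}}

```text
time: 2.23
position: [589.6, 186.5, 244.7]
tcp_rot: [0.468, -3.106, -0.0]
ft_force: [0.7, -0.3, -0.6]
finger_gap: 85.1
```

Run:
```python
from h import *
s=get_state(); print(s['time'],s['position'],s['tcp_rot'],s['joint_positions'])
im=get_image('wrist'); cv2.imwrite('pics/w1.png',im)
cv2.imwrite('pics/t1.png',get_image('top'))
np.savez('w1.npz',*calib('wrist'))
```

```text
2.2333 [589.6128759  186.49681775 244.73915801] [ 4.67858775e-01 -3.10559263e+00 -3.35598525e-04] [ 9.51326025e-02  1.62190521e-01  1.59035758e-01  1.56860794e+00
  1.61413833e-04 -2.03919427e-01]
```

View pics/w1.png

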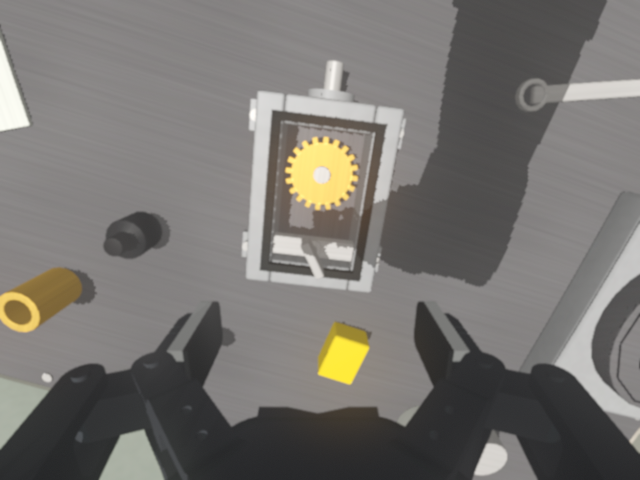

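Run:
```python
from h import *
im=cv2.imread('pics/w1.png')
crop(im,235,85,415,185,4.4,'w1a.png'); crop(im,235,205,415,305,4.4,'w1b.png')
```

```text
(no output)
```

View pics/w1a.png

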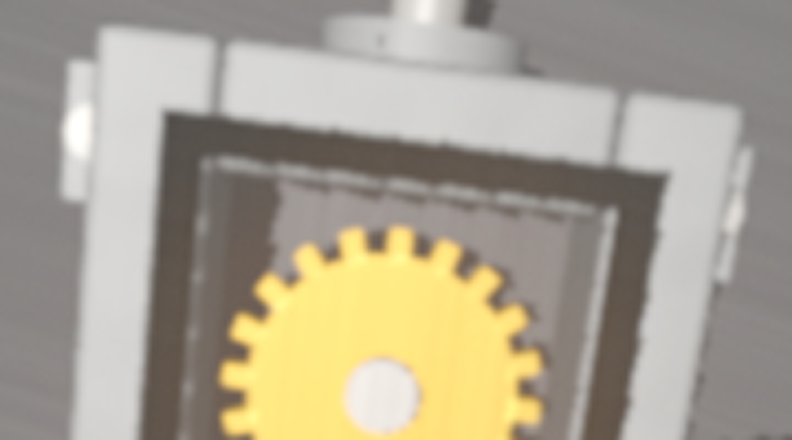

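View pics/w1b.png

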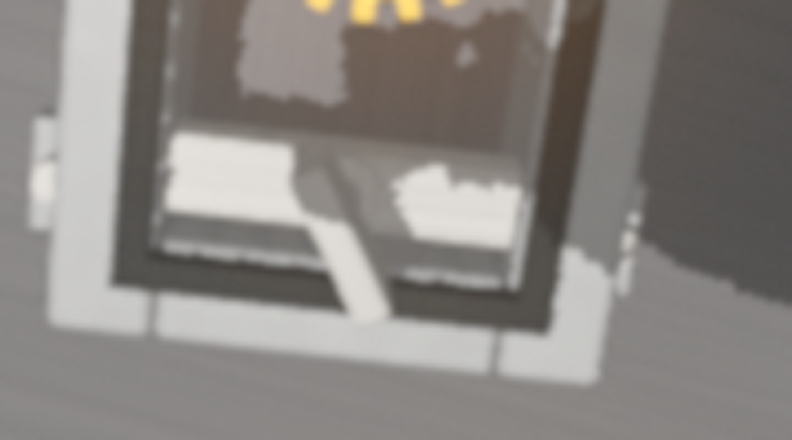

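Run:
```python
from h import *
im=cv2.imread('pics/w1.png'); t=cv2.imread('pics/t1.png')
g=lambda i:cv2.convertScaleAbs(i,alpha=1.6,beta=10)
a=cv2.resize(g(im[230:285,290:335]),None,fx=10,fy=10,interpolation=cv2.INTER_CUBIC)
cv2.imwrite('pics/w1c.png',a)
cv2.imwrite('pics/t1c.png',cv2.resize(t[180:280,230:330],None,fx=5,fy=5,interpolation=cv2.INTER_CUBIC))
f=np.load('w1.npz'); cal=[f[k] for k in f]
A=lambda x,y:(235+(x-1.7)/4.4,85+(y-1.7)/4.4)
B=lambda x,y:(235+(x-1.7)/4.4,205+(y-1.7)/4.4)
L=[(-90,-65,60),(-90,65,60),(90,-65,60),(90,65,60),(-75,-50,66),(-75,50,66),(75,-50,66),(75,50,66)]
px=[A(100,27),A(742,108),B(48,325),B(598,383),A(165,113),A(668,173),B(112,285),B(550,330)]
x,r=fit([(cal,L,px)],[570,184,.158]); print(x,r.reshape(-1,2).round(2))
x,r=fit([(cal,L[:4],px[:4])],[570,184,.158]); print(x)
c,s=np.cos(x[2]),np.sin(x[2]);
ax=[x[0]+50*c,x[1]+50*s,91]; print(ax,proj(cal,ax), (proj(cal,ax)-[290,230])*10)
for q in np.arange(.1,1,.1):
  d=np.array([np.cos(q+x[2]),np.sin(q+x[2]),0])*18
  print(q.round(2),((proj(cal,[ax+d,ax-d])-[290,230])*10).round(0).tolist())
```

```text
[5.74244253e+02 1.81107848e+02 1.78203156e-01] [[-1.   -1.36]
 [ 1.67 -0.88]
 [-0.43  1.22]
 [ 0.69  1.62]
 [-0.73 -0.94]
 [-0.02 -0.17]
 [-0.32  0.72]
 [ 0.19  1.38]]
[5.74414117e+02 1.80930002e+02 1.78239080e-01]
[np.float64(623.6219881019331), np.float64(189.79484339666615), 91] [[312.21848755 261.68055881]] [[222.18487554 316.8055881 ]]
0.1 [[220.0, 500.0], [225.0, 127.0]]
0.2 [[239.0, 499.0], [204.0, 128.0]]
0.3 [[259.0, 497.0], [184.0, 130.0]]
0.4 [[278.0, 493.0], [164.0, 135.0]]
0.5 [[297.0, 487.0], [145.0, 141.0]]
0.6 [[314.0, 479.0], [127.0, 149.0]]
0.7 [[331.0, 470.0], [110.0, 159.0]]
0.8 [[347.0, 459.0], [93.0, 170.0]]
0.9 [[362.0, 447.0], [79.0, 183.0]]
```

View pics/w1c.png

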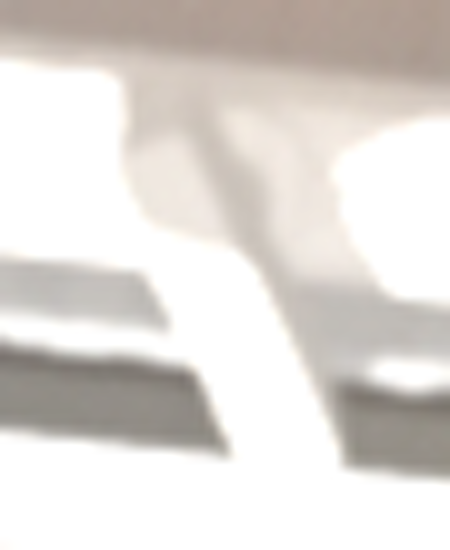

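View pics/t1c.png

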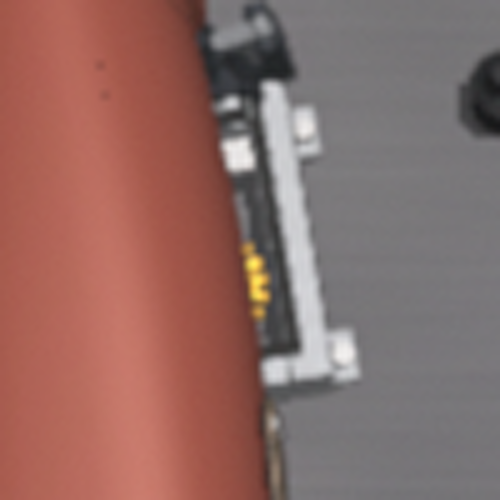

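Emit:
{"op": "apply_moves", "data": {
  "commands": [
    [[0.016,0.002,-0.03,7,0.085],[0.031,0.004,-0.06,14,0.085],[0.031,0.004,-0.095,21,0.085],[0.031,0.004,-0.095,21,0.085]]
  ]
}}

```text
time: 2.67
position: [617.4, 188.8, 142.1]
tcp_rot: [1.013, -2.962, -0.004]
ft_force: [-1.4, -0.2, -2.1]
finger_gap: 84.8
```

Run:
```python
from h import *
s=get_state(); print(s['time'],s['position'],s['tcp_rot'],s['ft_force'])
cal=calib('wrist'); im=get_image('wrist'); cv2.imwrite('pics/w2.png',im)
np.savez('w2.npz',*cal)
```

```text
2.6667 [617.37221092 188.84686252 142.07441236] [ 1.01283091 -2.96239109 -0.00419838] [-1.41377155 -0.20460615 -2.10082034]
```

View pics/w2.png

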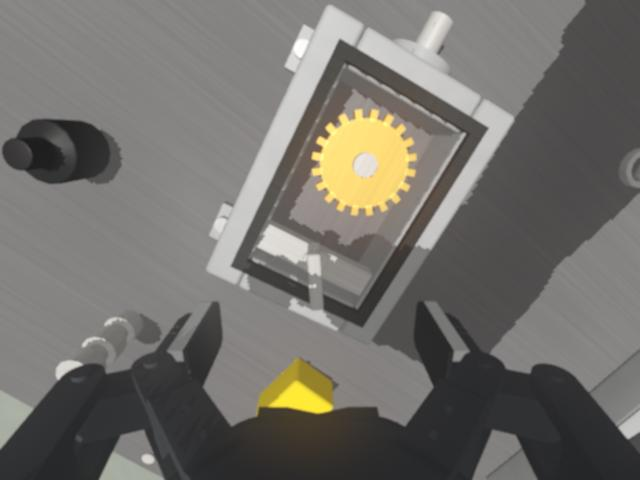

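Emit:
{"op": "apply_moves", "data": {
  "commands": [
    [[0,0,0,0,0.085],[0,0,0,0,0.085],[0,0,0,0,0.085]]
  ]
}}

```text
time: 2.97
position: [622.2, 189.6, 153.5]
tcp_rot: [-1.009, 2.971, -0.001]
ft_force: [-0.6, 0.3, 0.0]
finger_gap: 85.2
```

Run:
```python
from h import *
s=get_state(); print(s['time'],s['position'],s['tcp_rot'],s['ft_force'],np.abs(s['qvel']).max())
cal=calib('wrist'); im=get_image('wrist'); cv2.imwrite('pics/w2.png',im)
np.savez('w2.npz',*cal)
crop(im,200,0,520,240,2.5,'w2a.png'); crop(im,195,210,395,350,4,'w2b.png')
```

```text
2.9667 [622.15634601 189.61572638 153.50419752] [-1.00908382e+00  2.97083822e+00 -1.34938942e-03] [-0.58954499  0.25662651  0.03963232] 0.017235176574110393
```

View pics/w2a.png

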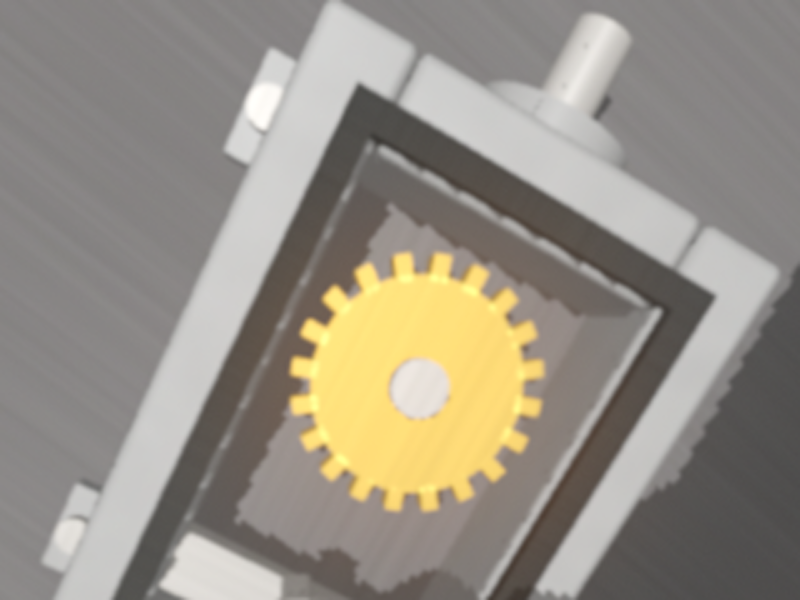

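View pics/w2b.png

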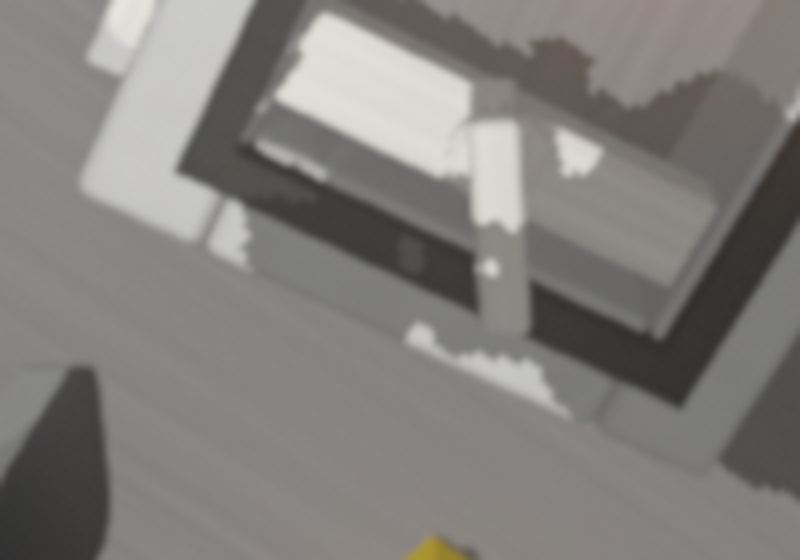

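Run:
```python
from h import *
f=np.load('w2.npz'); cal=[f[k] for k in f]
A=lambda x,y:(200+(x-.75)/2.5,(y-.75)/2.5)
B=lambda x,y:(195+(x-1.5)/4,210+(y-1.5)/4)
L=[(-90,-65,60),(-90,65,60),(90,-65,60),(90,65,60),(-75,-50,66),(-75,50,66),(75,-50,66),(75,50,66)]
px=[A(335,2),A(778,270),B(82,187),B(705,472),A(360,87),A(713,297),B(180,170),B(683,407)]
x,r=fit([(cal,L,px)],[570,184,.158]); print(x,r.reshape(-1,2).round(2).tolist())
x1,r=fit([(cal,L[4:],px[4:])],[570,184,.158]); print('seal',x1,r.round(1))
# joint z offset test: scale
for dz in (-6,-4,-2,0,2):
  L2=[(a,b,c+dz) for a,b,c in L]; xx,r=fit([(cal,L2,px)],[570,184,.158]); print(dz,xx,(r**2).sum())
LW=[(-18,-4,91),(-18,4,91),(18,4,91),(18,-4,91)]
pw=[B(470,122),B(521,120),B(530,330),B(480,335)]
w,r=fit([(cal,LW,pw)],[621,190,.65]); print('wing',w,r.round(1))
for dz in (-5,): 
  w,r=fit([(cal,[(a,b,c+dz) for a,b,c in LW],pw)],[621,190,.65]); print('wing',w,r.round(1))
print('axis',x[0]+50*np.cos(x[2]),x[1]+50*np.sin(x[2]))
```

```text
[5.74262156e+02 1.82036754e+02 1.80743988e-01] [[-2.25, -3.91], [4.69, 0.82], [-2.65, 2.47], [0.61, 4.24], [-0.86, -1.45], [1.98, 0.18], [-1.37, 1.15], [-0.13, 1.2]]
seal [5.74235513e+02 1.82087452e+02 1.81145725e-01] [-0.8 -1.4  2.   0.1 -1.3  1.2 -0.   1.2]
-6 [5.73846096e+02 1.82658997e+02 1.80438541e-01] 23.93601935433033
-4 [5.73981522e+02 1.82449375e+02 1.80536077e-01] 16.365835766595694
-2 [5.74120183e+02 1.82241943e+02 1.80637830e-01] 36.53574700641579
0 [5.74262156e+02 1.82036754e+02 1.80743988e-01] 85.85948440404033
2 [5.74407521e+02 1.81833865e+02 1.80854755e-01] 165.82166145492567
wing [622.77216315 190.25604346   0.70080304] [-0.4 -0.7  0.3 -0.7  0.2  1.2 -0.   0.4]
wing [624.37848111 191.51286225   0.70093953] [-0.2 -0.   0.1 -0.1 -0.   0.5  0.1 -0.3]
axis 623.4476672862054 191.0248281492512
```

Emit:
{"op": "apply_moves", "data": {
  "commands": [
    [[0.001,0.001,-0.025,2.5,0.06],[0.001,0.001,-0.05,2.5,0.06],[0.001,0.001,-0.067,2.5,0.06],[0.001,0.001,-0.067,2.5,0.06],[0.001,0.001,-0.067,2.5,0.06]]
  ],
  "newtons": 40
}}

```text
time: 3.43
position: [621.8, 190.5, 83.9]
tcp_rot: [1.078, -2.95, -0.0]
ft_force: [0.8, -1.1, 0.5]
finger_gap: 60.0
```

Run:
```python
from h import *
s=get_state(); print(s['time'],s['position'],s['tcp_rot'],s['ft_force'],np.abs(s['qvel']).max())
cal=calib('wrist'); im=get_image('wrist'); cv2.imwrite('pics/w3.png',im)
```

```text
3.4333 [621.75376714 190.50732598  83.94652599] [ 1.07816158e+00 -2.95048240e+00 -2.53770104e-04] [ 0.79938599 -1.05091517  0.5002884 ] 0.03499675643118248
```

View pics/w3.png

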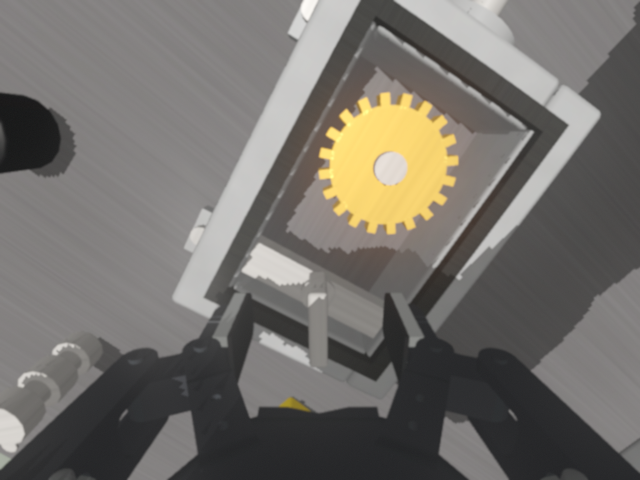

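Emit:
{"op": "apply_moves", "data": {
  "commands": [
    [[0,0,0,0,0.03],[0,0,0,0,0],[0,0,0,0,0],[0,0,0,0,0],[0,0,0,0,0]]
  ],
  "newtons": 40
}}

```text
time: 3.9
position: [622.1, 190.7, 84.2]
tcp_rot: [-1.08, 2.949, 0.0]
ft_force: [-0.9, 1.0, 3.1]
finger_gap: 6.7
```

Run:
```python
from h import *
s=get_state(); print(s['time'],s['position'],s['tcp_rot'],s['ft_force'],s['torque'],s['finger_gap'])
cal=calib('wrist'); im=get_image('wrist'); cv2.imwrite('pics/w4.png',im)
```

```text
3.9 [622.12938294 190.73339768  84.21489046] [-1.07961208e+00  2.94936166e+00  3.89024982e-04] [-0.85289604  0.96706004  3.11439292] [0.25742924 0.14429066 0.05913054] 6.7074689979003
```

View pics/w4.png

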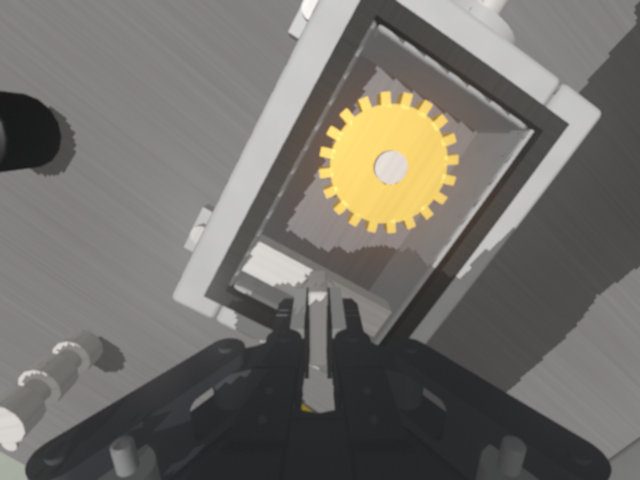

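Emit:
{"op": "apply_moves", "data": {
  "commands": [
    [[0,0,0,5,0],[0,0,0,10,0],[0,0,0,15,0],[0,0,0,20,0],[0,0,0,20,0]]
  ],
  "newtons": 60
}}

```text
time: 4.37
position: [622.4, 190.6, 84.3]
tcp_rot: [-1.582, 2.713, -0.001]
ft_force: [-0.2, 0.1, 5.1]
finger_gap: 7.0
```

Run:
```python
from h import *
s=get_state(); print(s['time'],s['position'],s['tcp_rot'],s['ft_force'],s['torque'],s['finger_gap'])
```

```text
4.3667 [622.39937816 190.55341235  84.26867076] [-1.58242012e+00  2.71261134e+00 -7.65568068e-04] [-0.17851568  0.12346481  5.12332945] [0.00555129 0.21861973 0.07134853] 6.967667760966702
```

Emit:
{"op": "apply_moves", "data": {
  "commands": [
    [[0,0,0,6,0],[0,0,0,12,0],[0,0,0,18,0],[0,0,0,24,0],[0,0,0,30,0]]
  ]
}}

```text
time: 4.78
position: [622.8, 190.4, 84.3]
tcp_rot: [-2.23, 2.211, -0.002]
ft_force: [0.9, 0.2, 3.5]
finger_gap: 6.4
```

Emit:
{"op": "apply_moves", "data": {
  "commands": [
    [[0,0,0,5,0],[0,0,0,10,0],[0,0,0,10,0],[0,0,0,10,0]]
  ]
}}

```text
time: 5.12
position: [623.0, 190.5, 84.3]
tcp_rot: [-2.406, 2.017, -0.003]
ft_force: [3.8, -1.0, 4.8]
finger_gap: 7.0
```

Run:
```python
from h import *
s=get_state(); print(s['time'],s['position'],s['tcp_rot'],s['ft_force'],s['torque'],s['finger_gap'],s['joint_positions'])
r=s['tcp_rot'];print(np.degrees(2*np.arctan2(r[1],r[0]))%360)
cal=calib('wrist'); im=get_image('wrist'); cv2.imwrite('pics/w5.png',im);np.savez('w5.npz',*cal)
cv2.imwrite('pics/s5.png',get_image('scene'))
```

```text
5.1167 [622.95787416 190.47066398  84.28712177] [-2.40618619  2.01747355 -0.0027789 ] [ 3.75661187 -1.01270086  4.81666793] [-0.02120841 -0.67759525  0.06379363] 6.9950567444510225 [ 9.65245136e-02  2.87488545e-01  9.56108053e-03  1.29053086e+00
 -1.84340257e-04 -1.64956435e+00]
280.0435101461943
```

View pics/w5.png

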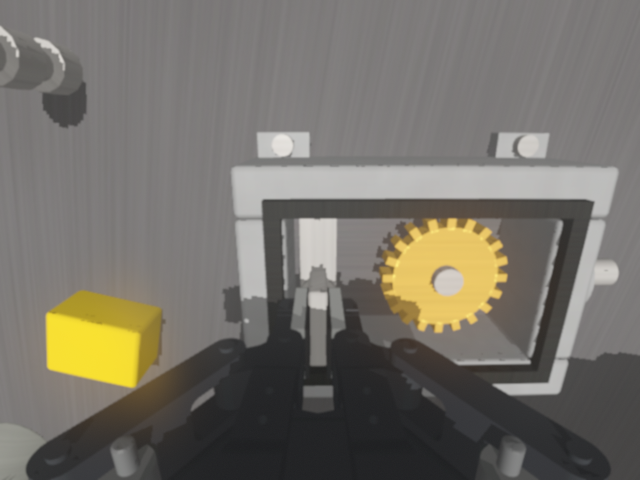

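Emit:
{"op": "apply_moves", "data": {
  "commands": [
    [[0,0,0,0,0.05],[0,0,0,0,0.05],[0,0,0,0,0.05],[0,0,0.03,0,0.05],[0,0,0.07,0,0.085]]
  ]
}}

```text
time: 5.63
position: [618.6, 190.2, 149.1]
tcp_rot: [2.404, -2.012, -0.01]
ft_force: [1.2, 0.5, 1.8]
finger_gap: 60.7
```

Emit:
{"op": "apply_moves", "data": {
  "commands": [
    [[-0.005,-0.02,0.03,-7,0.085],[-0.012,-0.055,0.045,-14,0.085],[-0.019,-0.095,0.045,-21,0.085],[-0.026,-0.135,0.045,-28,0.085],[-0.033,-0.175,0.045,-35,0.085]]
  ]
}}

```text
time: 6.05
position: [588.1, 14.2, 198.3]
tcp_rot: [1.685, -2.651, -0.0]
ft_force: [0.7, -0.3, -0.6]
finger_gap: 85.2
```

Emit:
{"op": "apply_moves", "data": {
  "commands": [
    [[-0.01,-0.04,0,-7,0.085],[-0.02,-0.08,0,-14,0.085],[-0.03,-0.12,0,-21,0.085],[-0.04,-0.16,0,-28,0.085],[-0.045,-0.2,0,-35,0.085]]
  ]
}}

```text
time: 6.47
position: [542.3, -185.9, 198.0]
tcp_rot: [0.808, -3.035, -0.002]
ft_force: [0.0, 0.1, -0.2]
finger_gap: 84.9
```

Emit:
{"op": "apply_moves", "data": {
  "commands": [
    [[0,-0.036,0,-5.3,0.085],[0,-0.036,0,-5.3,0.085],[0,-0.036,0,-5.3,0.085],[0,-0.036,0,-5.3,0.085]]
  ]
}}

```text
time: 6.8
position: [543.6, -220.0, 197.9]
tcp_rot: [0.678, -3.067, -0.002]
ft_force: [0.3, 0.7, 0.6]
finger_gap: 84.9
```

Run:
```python
from h import *
s=get_state(); print(s['time'],s['position'],s['tcp_rot'],s['ft_force'],np.abs(s['qvel']).max())
cal=calib('wrist'); im=get_image('wrist'); cv2.imwrite('pics/w6.png',im);np.savez('w6.npz',*cal)
im=get_image('top'); cv2.imwrite('pics/t6.png',im); crop(im,230,170,330,290,5,'t6c.png')
im=get_image('scene'); cv2.imwrite('pics/s6.png',im); crop(im,320,175,420,255,8,'s6c.png')
```

```text
6.8 [ 543.56878263 -219.98405426  197.86444646] [ 6.77544113e-01 -3.06694860e+00 -2.09542494e-03] [0.31995813 0.74981918 0.590075  ] 0.026458497705079798
```

View pics/w6.png

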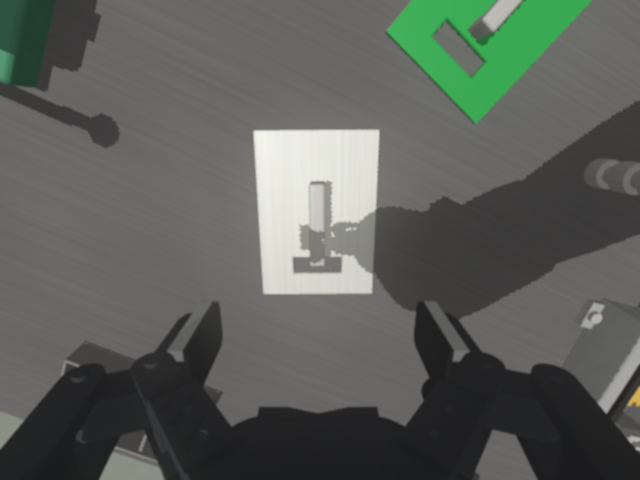

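View pics/t6c.png

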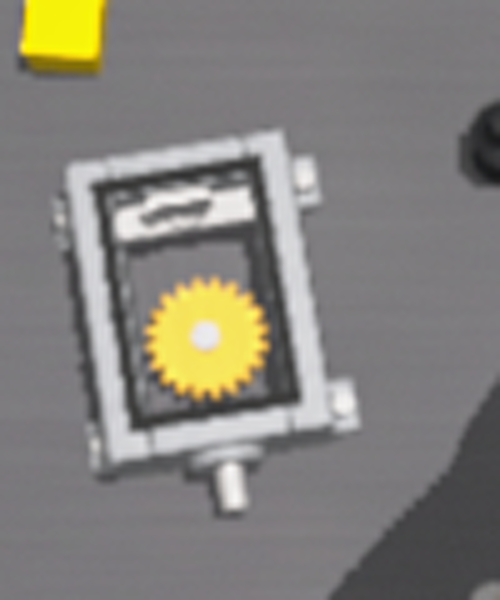

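View pics/s6c.png

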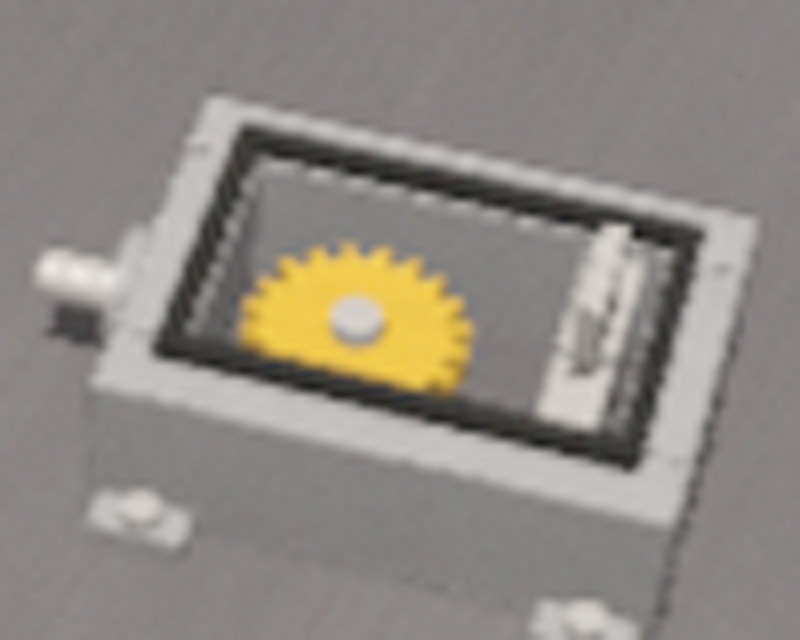

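Run:
```python
from h import *
im=cv2.imread('pics/w6.png'); crop(im,240,120,400,305,3.2,'w6c.png')
s=calib('scene'); t=calib('top')
S=lambda x,y:(320+(x-3.5)/8,175+(y-3.5)/8); Tt=lambda x,y:(230+(x-2)/5,170+(y-2)/5)
Ls=[(-90,65,60),(90,65,60),(90,-65,60),(-90,-65,60),(-75,50,66),(75,50,66),(75,-50,66),(-75,-50,66)]
ps=[S(*p) for p in [(215,97),(755,215),(672,522),(95,385),(243,127),(705,235),(638,468),(158,350)]]
x,r=fit([(s,Ls,ps)],[570,184,.17]); print('scene',x,r.round(1))
Lt=[(90,65,60),(90,-65,60),(-90,-65,60),(-90,65,60)]
pt=[Tt(*p) for p in [(68,165),(283,130),(328,430),(105,463)]]
x,r=fit([(t,Lt,pt)],[570,184,.17]); print('top',x,r.round(1))
```

```text
scene [5.74248673e+02 1.79804423e+02 1.78666717e-01] [-1.  -0.4  1.   0.6  0.8  0.9 -0.8  0.  -0.3 -0.5  0.5 -0.7  0.5 -0.2
 -0.8 -0.2]
top [5.71020669e+02 1.84437681e+02 1.55471348e-01] [-0.6 -0.2  0.4  0.3  0.3 -0.1 -0.1  0.1]
```

View pics/w6c.png

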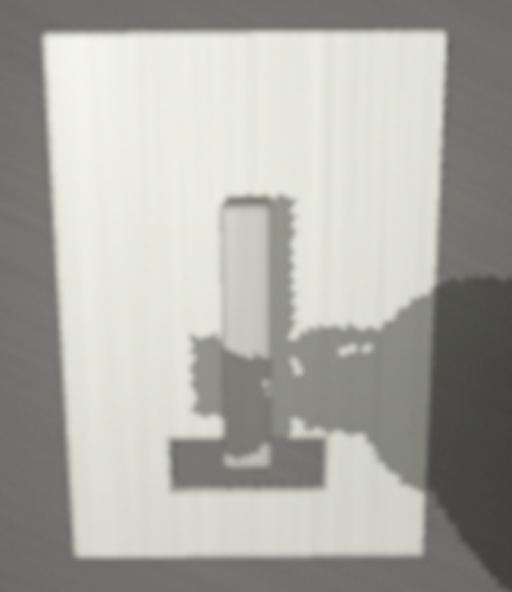

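Run:
```python
from h import *
f=np.load('w6.npz'); cal=[f[k] for k in f]
C=lambda x,y:(240+(x-1.1)/3.2,120+(y-1.1)/3.2)
L=[(-82,-57,5),(-82,57,5),(82,57,5),(82,-57,5)]; p=[C(*q) for q in [(42,33),(447,31),(424,555),(76,556)]]
x,r=fit([(cal,L,p)],[543,-220,.43]); print('plate',x,r.round(1))
LH=[(-38,-7,38),(-38,7,38),(38,7,38),(38,-7,38)]; p2=[C(*q) for q in [(221,205),(270,205),(270,466),(225,466)]]
x,r=fit([(cal,LH,p2)],[543,-220,.43]); print('handle',x,r.round(1))
for dz in(-5,0):
  x,r=fit([(cal,[(a,b,c+dz) for a,b,c in L+LH],p+p2)],[543,-220,.43]); print('both',dz,x,r.round(1))
s=calib('scene')
sc=[(230+(465-400)/4,310+53/4),(230+(767-400)/4,310+68/4),(230+(757-400)/4,310+269/4),(230+(436-400)/4,310+253/4)]
x,r=fit([(s,[(-82,57,5),(82,57,5),(82,-57,5),(-82,-57,5)],sc)],[543,-220,.43]); print('scene',x,r.round(1))
```

```text
plate [ 5.46218545e+02 -2.20530532e+02  4.44003276e-01] [ 0.9  0.5 -0.6  0.1 -0.6 -0.7  0.3 -0.2]
handle [ 5.46074344e+02 -2.20772478e+02  4.42510595e-01] [-0.5 -0.4  0.5 -0.5  0.6  0.5 -0.6  0.6]
both -5 [ 5.47131148e+02 -2.20213375e+02  4.43736709e-01] [ 1.8  1.6 -1.6  1.2 -1.5 -2.   0.9 -1.6 -0.4  0.1  0.4 -0.   0.6 -0.3
 -0.3 -0.2]
both 0 [ 5.46141328e+02 -2.20661623e+02  4.43728926e-01] [ 0.8  0.3 -0.6 -0.  -0.7 -0.8  0.2 -0.3 -0.5 -0.3  0.6 -0.4  0.7  0.6
 -0.4  0.7]
scene [ 5.46885001e+02 -2.20592353e+02  4.43882461e-01] [ 0.4  0.5 -0.3  0.1 -0.2 -0.3 -0.  -0.2]
```

Emit:
{"op": "apply_moves", "data": {
  "commands": [
    [[0.003,-0.0006,-0.035,0.5,0.05],[0.003,-0.0006,-0.075,0.5,0.05],[0.003,-0.0006,-0.115,0.5,0.05],[0.003,-0.0006,-0.145,0.5,0.05],[0.003,-0.0006,-0.145,0.5,0.05]]
  ]
}}

```text
time: 7.37
position: [543.2, -217.2, 46.3]
tcp_rot: [0.692, -3.057, -0.012]
ft_force: [-0.3, 1.7, -1.0]
finger_gap: 50.2
```

Run:
```python
from h import *
s=get_state(); print(s['time'],s['position'],s['tcp_rot'],s['ft_force'],s['finger_gap'])
cal=calib('wrist'); im=get_image('wrist'); cv2.imwrite('pics/w7.png',im);np.savez('w7.npz',*cal)
```

```text
7.3667 [ 543.22095    -217.23273697   46.3294083 ] [ 0.6920435  -3.05717009 -0.01221018] [-0.32224214  1.69111597 -0.98390224] 50.202419410056876
```

View pics/w7.png

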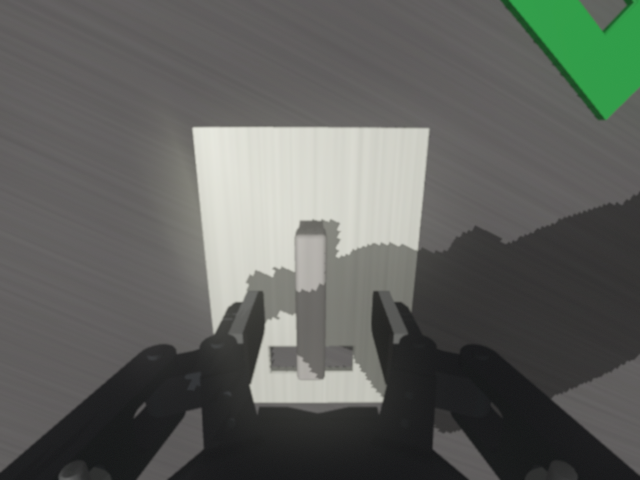

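Emit:
{"op": "apply_moves", "data": {
  "commands": [
    [[0,0,0,0,0.05],[0,0,-0.008,0,0.05],[0,0,-0.017,0,0.05],[0,0,-0.026,0,0.05],[0,0,-0.026,0,0.05]]
  ]
}}

```text
time: 7.83
position: [546.2, -220.6, 25.8]
tcp_rot: [0.691, -3.064, -0.002]
ft_force: [-0.8, -0.4, 0.3]
finger_gap: 49.8
```

Emit:
{"op": "apply_moves", "data": {
  "commands": [
    [[0,0,0,0,0.05]]
  ]
}}

```text
time: 7.92
position: [546.5, -220.9, 26.8]
tcp_rot: [0.691, -3.064, -0.001]
ft_force: [-0.2, 0.0, 0.7]
finger_gap: 49.8
```

Run:
```python
from h import *
s=get_state(); print(s['time'],s['position'],s['tcp_rot'],s['ft_force'],s['finger_gap'])
cal=calib('wrist'); im=get_image('wrist'); cv2.imwrite('pics/w8.png',im);np.savez('w8.npz',*cal)
```

```text
7.9167 [ 546.50393733 -220.85760247   26.8021962 ] [ 6.90522257e-01 -3.06401205e+00 -1.39557468e-03] [-0.16902166  0.01150403  0.73787162] 49.83282951372318
```

View pics/w8.png

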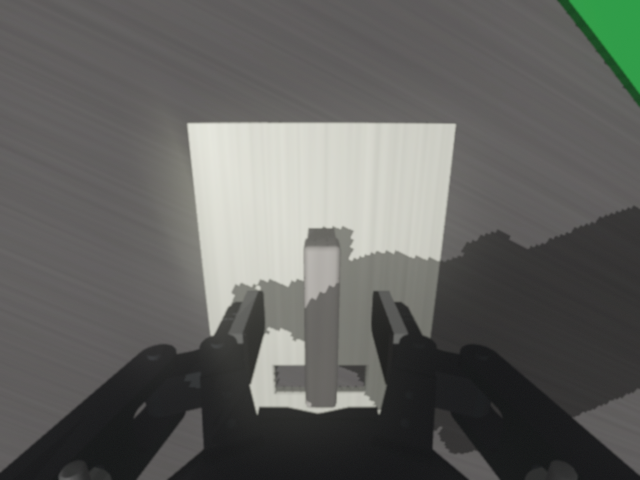

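Emit:
{"op": "apply_moves", "data": {
  "commands": [
    [[0,0,0,0,0.02],[0,0,0,0,0],[0,0,0,0,0],[0,0,0,0,0],[0,0,0,0,0]]
  ],
  "newtons": 90
}}

```text
time: 8.38
position: [547.2, -221.3, 28.0]
tcp_rot: [-0.691, 3.064, -0.001]
ft_force: [-0.9, 1.3, 5.0]
finger_gap: 12.3
```

Emit:
{"op": "apply_moves", "data": {
  "commands": [
    [[0,0,0,0,0],[0,0,0.01,0,0],[0,0,0.02,0,0],[0,0,0.03,0,0],[0,0,0.03,0,0]]
  ]
}}

```text
time: 8.8
position: [548.2, -222.0, 60.3]
tcp_rot: [-0.69, 3.062, -0.004]
ft_force: [1.2, -0.7, -2.4]
finger_gap: 12.3
```

Run:
```python
from h import *
s=get_state(); print(s['time'],s['position'],s['tcp_rot'],s['ft_force'],s['torque'],s['finger_gap'])
cal=calib('wrist'); im=get_image('wrist'); cv2.imwrite('pics/w9.png',im);np.savez('w9.npz',*cal)
```

```text
8.8 [ 548.17402575 -221.96221259   60.27347687] [-0.69026828  3.06232311 -0.00401457] [ 1.20030273 -0.67383909 -2.39410828] [-0.02258857 -0.04470977 -0.01659175] 12.33547122063392
```

View pics/w9.png

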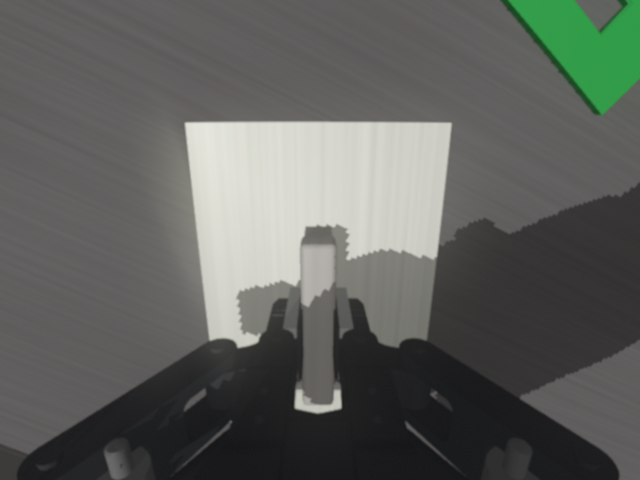

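Emit:
{"op": "apply_moves", "data": {
  "commands": [
    [[0,0,0.025,0,0],[0,0,0.055,0,0],[0,0.005,0.085,0,0],[0.001,0.02,0.105,0,0],[0.003,0.045,0.11,-1,0]]
  ]
}}

```text
time: 9.27
position: [551.3, -178.2, 171.5]
tcp_rot: [-0.66, 3.068, -0.007]
ft_force: [1.2, -0.9, -1.6]
finger_gap: 12.3
```

Emit:
{"op": "apply_moves", "data": {
  "commands": [
    [[0.002,0.03,0,-2,0],[0.005,0.062,0,-4,0],[0.008,0.094,0,-6,0],[0.01,0.126,0,-8,0],[0.012,0.158,0,-10,0]]
  ]
}}

```text
time: 9.68
position: [561.6, -16.6, 167.0]
tcp_rot: [0.391, -3.117, -0.0]
ft_force: [0.3, -0.5, -3.4]
finger_gap: 12.3
```

Emit:
{"op": "apply_moves", "data": {
  "commands": [
    [[0.003,0.032,0,-1,0],[0.006,0.064,0,-2,0],[0.008,0.094,0,-3,0],[0.01,0.122,0,-4.2,0],[0.0125,0.15,0,-4.2,0]]
  ]
}}

```text
time: 10.1
position: [574.1, 133.5, 167.0]
tcp_rot: [0.278, -3.129, -0.0]
ft_force: [0.2, -0.9, -2.5]
finger_gap: 12.3
```

Emit:
{"op": "apply_moves", "data": {
  "commands": [
    [[0,0.02,0,0,0],[0,0.035,0,0,0],[0,0.045,0,0,0],[0,0.049,0,0,0],[0,0.049,0,0,0]]
  ]
}}

```text
time: 10.52
position: [574.2, 181.3, 167.1]
tcp_rot: [0.281, -3.129, -0.0]
ft_force: [0.3, 0.6, -3.4]
finger_gap: 12.2
```

Emit:
{"op": "apply_moves", "data": {
  "commands": [
    [[0,0,0,0,0],[0,0,0,0,0],[0,0,0,0,0],[0,0,0,0,0]]
  ]
}}

```text
time: 10.85
position: [574.5, 180.2, 167.4]
tcp_rot: [-0.278, 3.129, 0.0]
ft_force: [0.5, 0.4, -3.2]
finger_gap: 12.1
```

Run:
```python
from h import *
s=get_state(); print(s['time'],s['position'],s['tcp_rot'],s['ft_force'],s['torque'],s['finger_gap'],np.abs(s['qvel']).max())
r=s['tcp_rot'];print(np.degrees(2*np.arctan2(r[1],r[0]))%360)
cal=calib('wrist'); im=get_image('wrist'); cv2.imwrite('pics/w10.png',im);np.savez('w10.npz',*cal)
im=get_image('scene'); cv2.imwrite('pics/s10.png',im);im=get_image('top'); cv2.imwrite('pics/t10.png',im)
```

```text
10.85 [574.52329099 180.17942769 167.37463501] [-2.77779249e-01  3.12924400e+00  2.06999901e-05] [ 0.49464425  0.40976431 -3.17880821] [-0.00946324 -0.01247802 -0.00724793] 12.14522110274748 0.005033350043098779
190.14556282176645
```

View pics/w10.png

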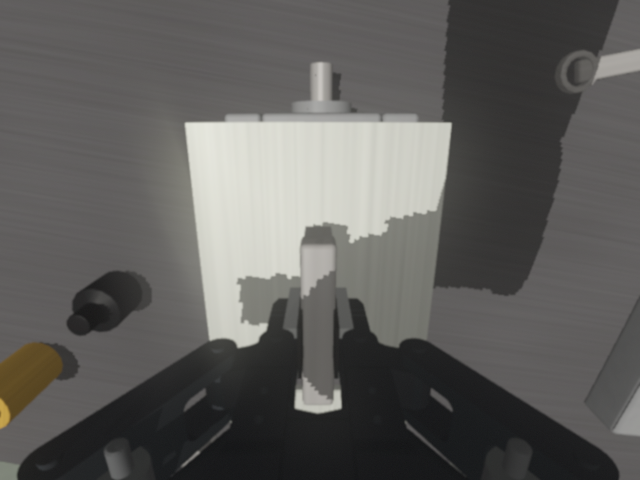

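View pics/s10.png

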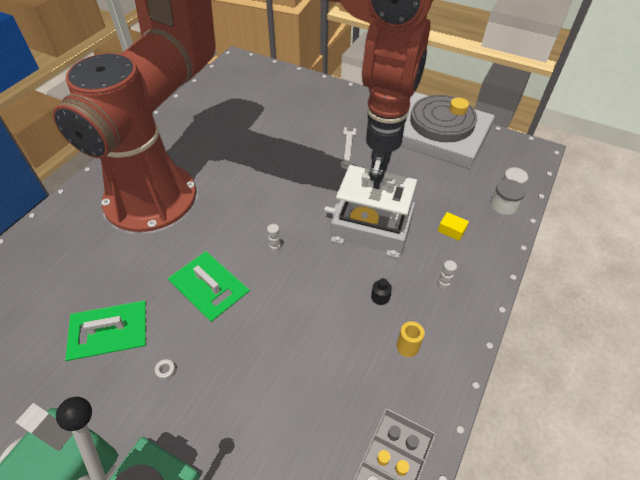

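Run:
```python
from h import *
im=cv2.imread('pics/w10.png'); crop(im,180,90,460,180,2.8,'w10a.png')
im=cv2.imread('pics/s10.png'); crop(im,320,160,430,260,6,'s10c.png')
```

```text
(no output)
```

View pics/w10a.png

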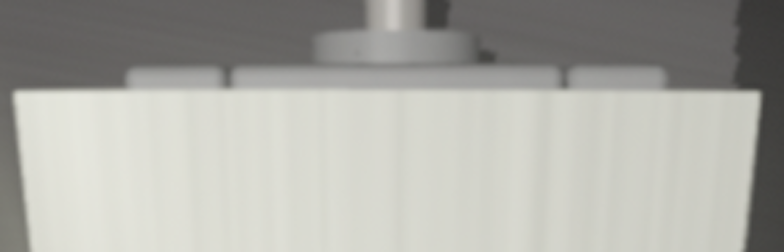

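View pics/s10c.png

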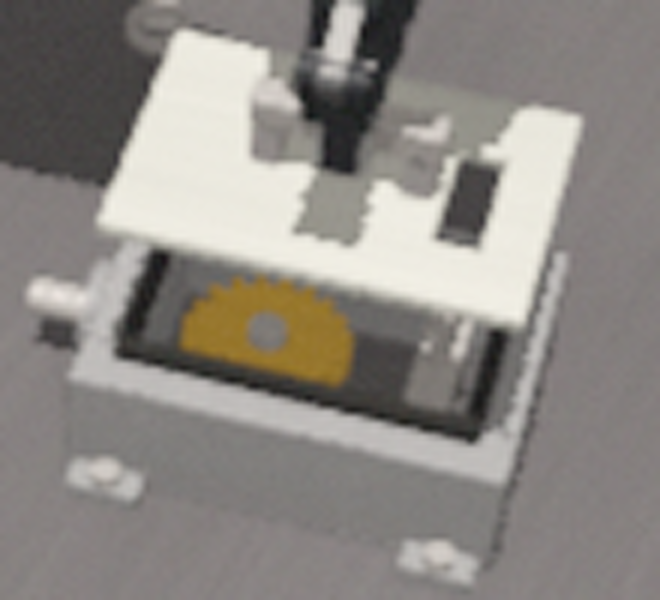

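Run:
```python
from h import *
f=np.load('w10.npz'); cal=[f[k] for k in f]
tcp=np.array([574.52,180.18,167.37]); psi=np.radians(10.15)
ex=np.array([np.cos(psi),np.sin(psi),0]); ey=np.array([-np.sin(psi),np.cos(psi),0])
for n,p,z in [('rimL',(225.2,114.2),60),('rimR',(417.7,114.2),60),('covL',(184.6,122.3),167.4-26+5),('covR',(451.8,122.6),146.4)]:
    P=onz(cal,p,z); print(n,P.round(1),'in cover frame',((P-tcp)@ex).round(1),((P-tcp)@ey).round(1))
s=calib('scene')
S=lambda x,y:(320+(x-2.5)/6,160+(y-2.5)/6)
L=[(-82,57,0),(82,57,0),(82,-57,0),(-82,-57,0)]; p=[S(*q) for q in [(178,30),(582,117),(522,318),(100,218)]]
for z in (144.4,146.4,148.4):
  x,r=fit([(s,[(a,b,z) for a,b,c in L],p)],[574,181,.178]); print('scene cover',z,x,r.round(1))
Ls=[(90,-65,60),(-90,-65,60)];
```

```text
rimL [497.8 103.1  60. ] in cover frame -89.1 -62.4
rimR [475.2 228.4  60. ] in cover frame -89.3 65.0
covL [504.  109.2 146.4] in cover frame -82.0 -57.5
covR [484.  220.6 146.4] in cover frame -82.0 55.7
scene cover 144.4 [5.73750695e+02 1.80433629e+02 1.75293502e-01] [ 0.1 -0.6  0.1 -0.4  0.2  0.4 -0.5  0.4]
scene cover 146.4 [5.74372251e+02 1.78527741e+02 1.75174541e-01] [ 0.1 -0.7  0.2 -0.4  0.3  0.5 -0.6  0.4]
scene cover 148.4 [5.74993719e+02 1.76621997e+02 1.75054748e-01] [ 0.  -0.7  0.3 -0.4  0.4  0.5 -0.7  0.4]
```

Emit:
{"op": "apply_moves", "data": {
  "commands": [
    [[0,0.0018,-0.012,0.2,0],[0,0.0018,-0.024,0.2,0],[0,0.0018,-0.036,0.2,0],[0,0.0018,-0.044,0.2,0],[0,0.0018,-0.044,0.2,0]]
  ]
}}

```text
time: 11.42
position: [572.6, 182.6, 119.9]
tcp_rot: [0.284, -3.124, -0.0]
ft_force: [-1.1, 0.4, -3.3]
finger_gap: 12.1
```

Emit:
{"op": "apply_moves", "data": {
  "commands": [
    [[0,0,0,0,0],[0,0,0,0,0]]
  ]
}}

```text
time: 11.58
position: [574.5, 182.7, 123.6]
tcp_rot: [-0.285, 3.128, 0.0]
ft_force: [0.4, -0.2, -2.5]
finger_gap: 12.4
```

Run:
```python
from h import *
s=get_state(); print(s['time'],s['position'],s['tcp_rot'],s['ft_force'],s['torque'],s['finger_gap'],np.abs(s['qvel']).max())
cal=calib('wrist'); im=get_image('wrist'); cv2.imwrite('pics/w11.png',im);np.savez('w11.npz',*cal)
im=get_image('scene'); crop(im,320,160,430,260,6,'s11c.png');im=get_image('top'); crop(im,220,140,330,290,4,'t11c.png')
```

```text
11.5833 [574.53415745 182.73272859 123.60807378] [-2.84809871e-01  3.12831034e+00  1.31731772e-04] [ 0.44047007 -0.24522731 -2.51981677] [ 0.018773   -0.0153659   0.01511402] 12.448146429317521 0.012134628989095496
```

View pics/s11c.png

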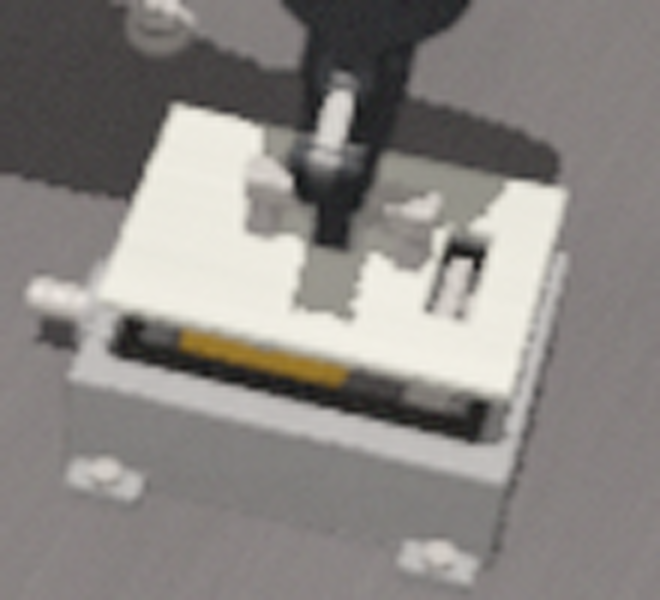

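View pics/t11c.png

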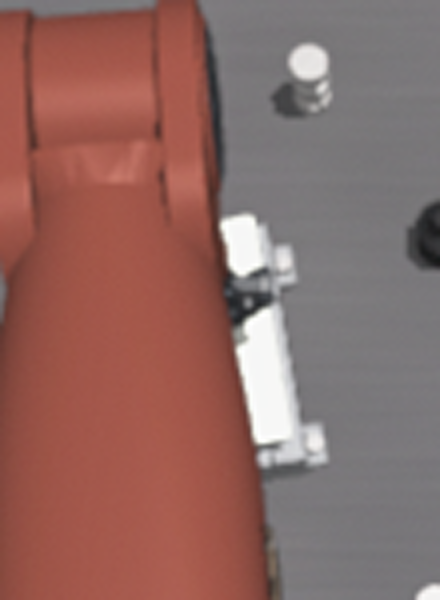

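View pics/w11.png

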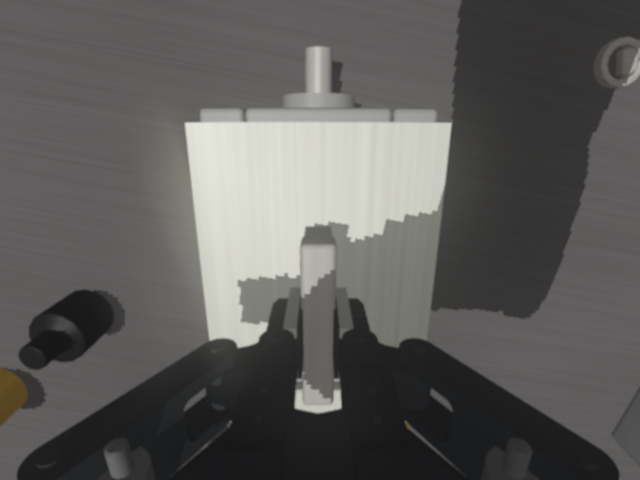

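Emit:
{"op": "apply_moves", "data": {
  "commands": [
    [[0,0,-0.006,0,0],[0,0,-0.012,0,0],[0,0,-0.018,0,0],[0,0,-0.023,0,0],[0,0,-0.026,0,0]]
  ]
}}

```text
time: 12.15
position: [573.8, 182.6, 96.0]
tcp_rot: [0.285, -3.127, -0.0]
ft_force: [-0.9, 0.3, -3.4]
finger_gap: 12.2
```

Emit:
{"op": "apply_moves", "data": {
  "commands": [
    [[0,0,0,0,0],[0,0,0,0,0],[0,0,0,0,0]]
  ]
}}

```text
time: 12.4
position: [574.6, 182.7, 97.6]
tcp_rot: [-0.285, 3.128, 0.0]
ft_force: [0.1, 0.1, -3.1]
finger_gap: 12.3
```

Run:
```python
from h import *
s=get_state(); print(s['time'],s['position'],s['tcp_rot'],s['ft_force'],s['torque'],s['finger_gap'],np.abs(s['qvel']).max())
im=get_image('scene'); crop(im,320,160,430,260,6,'s12c.png')
```

```text
12.4 [574.5683099  182.74661923  97.60435109] [-2.84829800e-01  3.12823054e+00  1.68350333e-04] [ 0.08212169  0.07967415 -3.09493707] [-0.02540885 -0.05619903  0.03005363] 12.34674186067815 0.0045306503766932285
```

View pics/s12c.png

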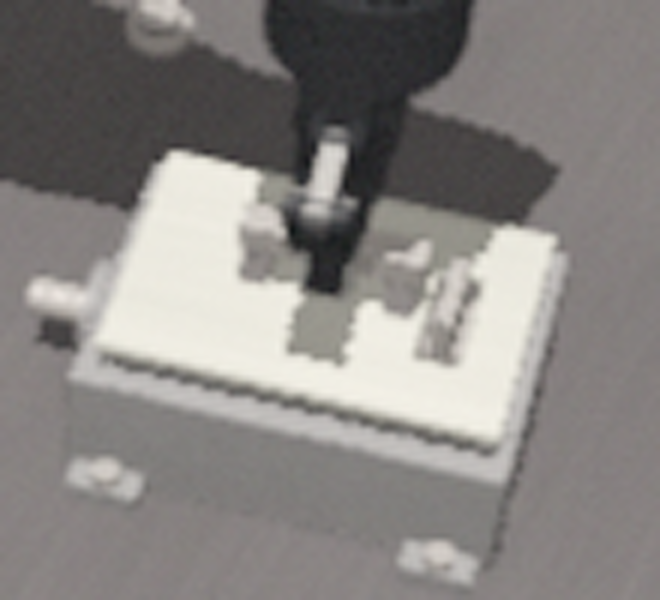

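Emit:
{"op": "apply_moves", "data": {
  "commands": [
    [[0,0,-0.002,0,0],[0,0,-0.004,0,0],[0,0,-0.004,0,0],[0,0,-0.004,0,0]]
  ]
}}

```text
time: 12.78
position: [574.7, 182.7, 93.7]
tcp_rot: [-0.285, 3.128, 0.0]
ft_force: [-0.6, 0.6, -1.0]
finger_gap: 12.1
```

Emit:
{"op": "apply_moves", "data": {
  "commands": [
    [[0,0,-0.0015,0,0],[0,0,-0.003,0,0],[0,0,-0.003,0,0],[0,0,-0.003,0,0]]
  ]
}}

```text
time: 13.12
position: [574.7, 182.7, 90.9]
tcp_rot: [-0.285, 3.128, 0.0]
ft_force: [-0.4, -0.1, 3.8]
finger_gap: 12.1
```

Emit:
{"op": "apply_moves", "data": {
  "commands": [
    [[0,0,-0.001,0,0],[0,0,-0.002,0,0],[0,0,-0.002,0,0],[0,0,-0.002,0,0]]
  ]
}}

```text
time: 13.45
position: [574.7, 182.8, 89.2]
tcp_rot: [-0.285, 3.128, 0.0]
ft_force: [-2.9, -0.1, 7.7]
finger_gap: 12.4
```

Run:
```python
from h import *
s=get_state(); print(s['time'],s['position'],s['tcp_rot'],s['ft_force'],s['torque'],s['finger_gap'])
```

```text
13.45 [574.72191943 182.75091204  89.17100773] [-2.84809252e-01  3.12768903e+00  3.94942380e-05] [-2.86685563 -0.06408988  7.73014311] [4.12834408e-05 4.13225148e-01 2.93059483e-02] 12.350051541025001
```

Emit:
{"op": "apply_moves", "data": {
  "commands": [
    [[0,0,-0.001,0,0],[0,0,-0.001,0,0],[0,0,-0.001,0,0]]
  ]
}}

```text
time: 13.7
position: [574.7, 182.8, 88.4]
tcp_rot: [-0.285, 3.128, 0.0]
ft_force: [-2.9, -0.6, 9.0]
finger_gap: 12.7
```

Emit:
{"op": "apply_moves", "data": {
  "commands": [
    [[0,0,-0.001,0,0],[0,0,-0.001,0,0],[0,0,-0.001,0,0]]
  ]
}}

```text
time: 13.95
position: [574.8, 182.7, 87.9]
tcp_rot: [-0.285, 3.127, -0.0]
ft_force: [-4.7, -0.4, 13.1]
finger_gap: 12.2
```

Run:
```python
from h import *
s=get_state(); print(s['time'],s['position'],s['tcp_rot'],s['ft_force'],s['torque'],s['finger_gap'])
im=get_image('scene'); crop(im,320,160,430,260,6,'s13c.png')
im=get_image('wrist'); cv2.imwrite('pics/w13.png',im)
```

```text
13.95 [574.75699592 182.72303032  87.94466931] [-2.84793893e-01  3.12742762e+00 -6.75802580e-05] [-4.67558395 -0.36771432 13.14611281] [-0.12288992  0.95579265 -0.00892213] 12.182842491969382
```

View pics/s13c.png

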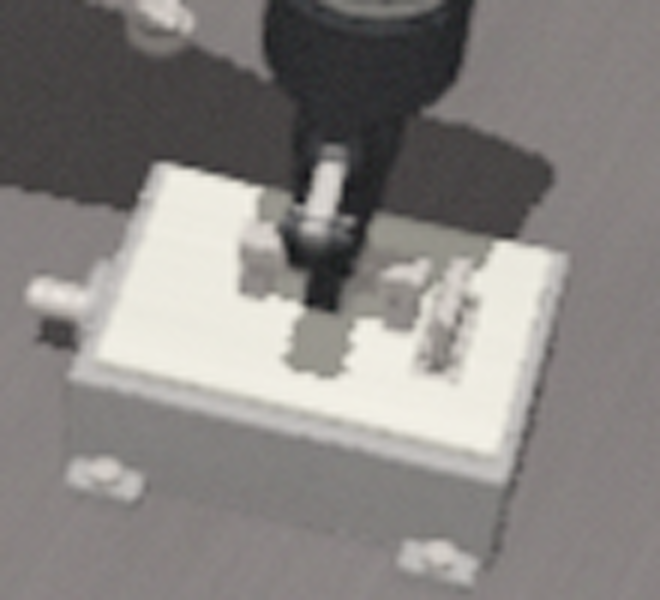

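View pics/w13.png

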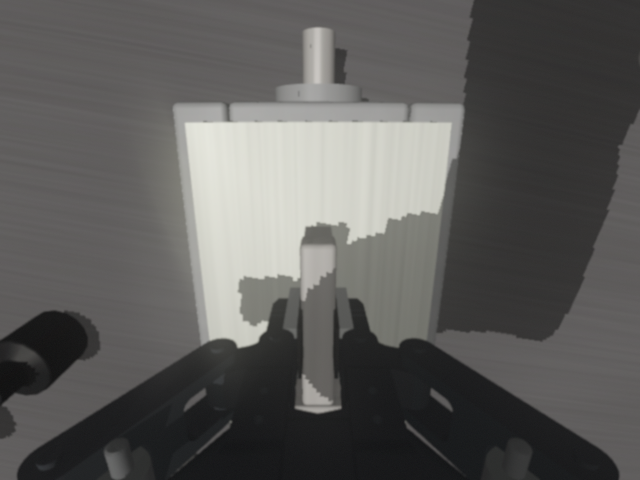

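Run:
```python
from h import *
cal=calib('wrist'); s=get_state(); tcp=s['position']; r=s['tcp_rot']; psi=2*np.arctan2(r[1],r[0])-np.pi
ex=np.array([np.cos(psi),np.sin(psi),0]); ey=np.array([-np.sin(psi),np.cos(psi),0])
for n,p,z in [('rimL',(174,104),60),('rimR',(463,104.5),60),('covL',(186,122.5),65),('covR',(451,122.5),65)]:
    P=onz(cal,p,z); print(n,((P-tcp)@ex).round(1),((P-tcp)@ey).round(1))
im=get_image('wrist'); g=im
crop(im,165,90,475,200,2.5,'w14.png')
im=get_image('scene'); crop(im,375,190,420,245,13,'s14.png')
```

```text
rimL -89.8 -63.9
rimR -89.8 62.4
covL -81.9 -57.6
covR -82.1 56.1
```

View pics/w14.png

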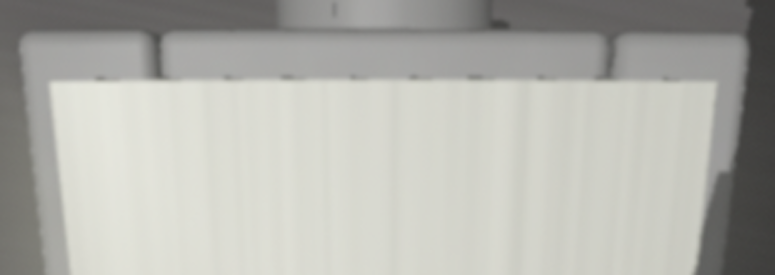

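View pics/s14.png

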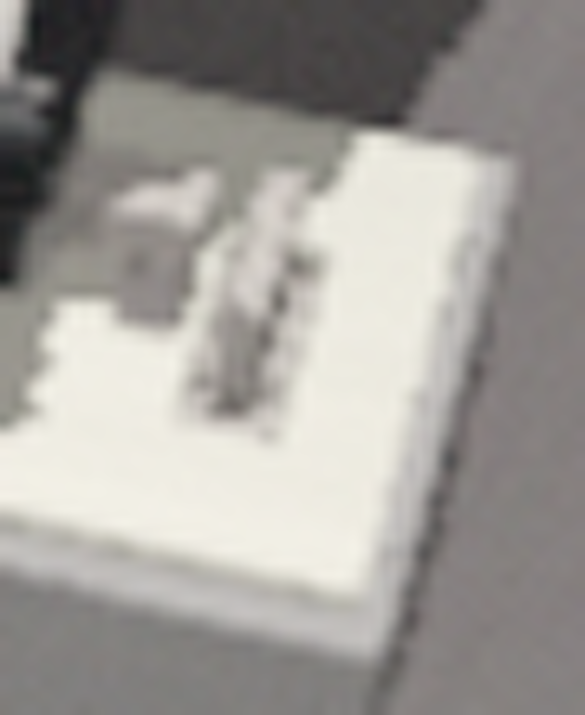

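Emit:
{"op": "apply_moves", "data": {
  "commands": [
    [[0,0,-0.0007,0,0],[0,0,-0.0007,0,0],[0,0,-0.0007,0,0],[0,0,-0.0007,0,0]]
  ]
}}

```text
time: 14.48
position: [574.8, 182.8, 87.9]
tcp_rot: [-0.285, 3.127, -0.0]
ft_force: [-7.2, -1.7, 18.6]
finger_gap: 12.3
```

Emit:
{"op": "apply_moves", "data": {
  "commands": [
    [[0,0,-0.0005,0,0],[0,0,-0.0005,0,0],[0,0,-0.0005,0,0],[0,0,-0.0005,0,0]]
  ]
}}

```text
time: 14.82
position: [574.8, 182.8, 87.9]
tcp_rot: [-0.285, 3.127, -0.0]
ft_force: [-9.8, -1.5, 22.7]
finger_gap: 12.3
```

Run:
```python
from h import *
s=get_state(); print(s['time'],s['position'],s['tcp_rot'],s['ft_force'],s['torque'],s['finger_gap'])
```

```text
14.8167 [574.77826146 182.76198445  87.92990252] [-2.84915350e-01  3.12698426e+00 -3.26058402e-04] [-9.75526382 -1.50329739 22.72122787] [-0.36227498  1.96631357  0.00824098] 12.30569518944738
```

Emit:
{"op": "apply_moves", "data": {
  "commands": [
    [[-0.0005,0,0,0,0],[-0.0005,0,0,0,0],[-0.0005,0,0,0,0],[-0.0005,0,0,0,0]]
  ]
}}

```text
time: 15.15
position: [574.8, 182.8, 87.9]
tcp_rot: [-0.285, 3.126, -0.0]
ft_force: [-7.1, -1.2, 20.2]
finger_gap: 11.9
```

Emit:
{"op": "apply_moves", "data": {
  "commands": [
    [[0,0,0,0,0],[0,0,0,0,0],[0,0,0,0,0],[0,0,0,0,0],[0,0,0,0,0]]
  ]
}}

```text
time: 15.57
position: [574.8, 182.7, 88.0]
tcp_rot: [-0.285, 3.126, -0.0]
ft_force: [-6.2, -0.8, 20.5]
finger_gap: 12.4
```

Run:
```python
from h import *
s=get_state(); print(s['time'],s['position'],s['tcp_rot'],s['ft_force'],s['torque'],s['finger_gap'])
cv2.imwrite('pics/s15.png',get_image('scene'))
```

```text
15.5667 [574.79404873 182.74856652  87.95477467] [-2.84678686e-01  3.12594334e+00 -3.39644594e-04] [-6.24986288 -0.83110175 20.46285767] [-0.31073839  1.45048463  0.00751854] 12.354676931405216
```

View pics/s15.png

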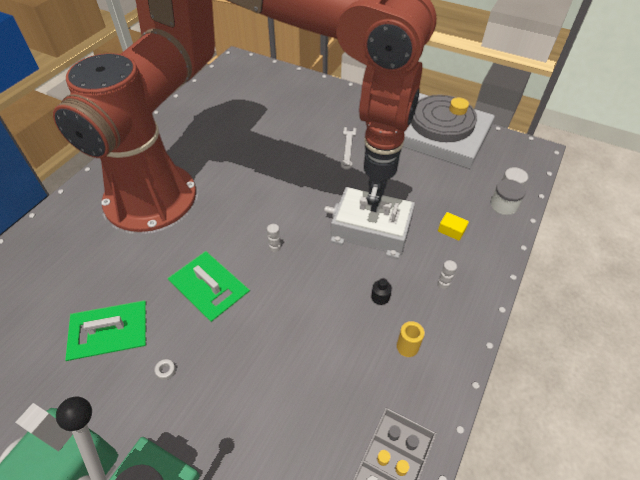

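Run:
```python
from h import *
print(hand_in()); s=get_state(); print(s['time'],s['position'],s['ft_force'],s['finger_gap'])
```

```text
the job is handed in; nothing more can be done
None
the job is handed in; nothing more can be done
```

The gearbox is closed: the cover sits down on the rim with the wing up through its slot. I handed in at 15.6 s with the gripper still holding the cover pressed down. The hand-in gives no verdict.

**What I did**
- I gripped the wing and turned it about 60° until it lay straight across the box. The box edge then appeared level in the wrist picture, to within about 0.3°.
- I picked the white aluminium cover by its handle; the two green look-alikes were left alone.
- I shifted the cover about 2 mm over the box, lowered it with the wing coming up through the slot, and pressed it onto the seal.

**Last checks**
- **Flush on metal:** the tool height stopped at 87.9 mm while the push rose from 13 N to 23 N, which means metal contact. The final push is about 20 N, plus about 3 N of cover weight; about 12 N in all is needed.
- **Centring:** the cover is centred on the rim to within about 0.2 mm in the wrist view.
- **Wing and bystanders:** the scene picture shows the wing standing in the slot and the other things on the bench not visibly moved.

**What disagreed**
- The top camera put the gearbox about 3 mm and 1.3° away from where the wrist and scene cameras agreed it was. I followed those two, and the wing grip and the fit bore them out.
- A sideways force of about 6 N and a tool tilt of about 0.003 rad remain at the gripper. I take this to be the arm flexing under load.

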